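# Feel out the loose burr key from the caddy

## Task

The grinder's burr key has come loose and lies somewhere on the floor of the black caddy, under the fixed clear pane. Slide the caddy's clear door fully back over that pane, reach in under the pane at a slant to feel for the key, draw it out, and lay it gently, flat in the middle of the porcelain saucer; leave the door open, and don't shove the saucer or knock the scoop, mug or tamper about.

Things in the scene. Friction and masses are not known exactly. Their poses are not given: they have to be found in the camera images.
- caddy: Opaque black box fixed to the counter, 270 (its x) x 300 (its y) x 66 mm high; origin at the centre of its underside, x axis to its rear (roughly to the robot's left), z up. Floor top at z = 5 mm. Front wall 25 mm high (x = -135 to -130), rear wall 54, side walls 66 (inner faces at y = -144, +144). Rear part, from x = +10 mm, is roofed by a fixed clear pane; the front part is open once the door is back.
- pane_edge (a point): Middle of the lower front edge of the fixed clear acrylic pane: at x = +10, z = 54 mm in the caddy. Pane 4 mm thick, over the whole width. Beneath it are three places side by side (near y = -72, 0, +72 mm of the caddy): the key lies in one; a steel funnel (58 mm across, 40 high) and a grey silicone bellows (54 across, 44 high) stand in the others, fixed down, their fronts 21 mm or more behind this edge.
- door (a joint): Clear acrylic door, 147 mm long, sliding just above the fixed pane (z = 60 to 64 mm). In m: 0 shut (covers the front part), 0.135 fully back at its stop, towards the caddy's +x; its front edge is then within 2 mm of the fixed pane's. Starts 0 to 30 mm open; friction about 1.2 N, stays where it is left.
- door_grip (a point): Point on the door's upright aluminium fin (its handle), 12 mm below the fin's top. Fin 10 mm thick along the caddy's x, 80 mm wide along its y, rising from the door's top (64 mm) to 94 mm above the counter; push it or pinch it from above. It moves with the door.
- key_center (a point): Centre (half-way up) of the steel burr key: flat bar 16 wide, 14 mm thick, with a round head 36 mm across, 90 mm long in all, 0.12 kg, flat on the floor. x axis runs along the bar to the head; plain bar end at x = -45, head centre at +27 mm. At first the bar end faces the caddy's front (within 10 degrees), 4 to 12 mm behind the pane's front edge: reached only with fingers slanting in under it.
- saucer: White porcelain saucer, 156 mm across and 17 mm high, loose, 0.25 kg; origin at the centre of its underside. Its flat middle, 98 mm across, is 7 mm above the counter; its rim slopes up around it. It stands on the counter to the robot's left or right of the caddy; the scoop lies on the other side.
- scoop: Bystander: loose aluminium coffee scoop, cup 48 mm across and 30 mm high with a flat handle, 115 mm long; origin at its middle, underside.
- cup: Bystander: white espresso mug, 76 mm across, 60 mm high; origin at the centre of its underside.
- tamper: Bystander: steel tamper standing on its base, 58 mm across, 92 mm high; origin at the centre of its underside.
There are look-alikes about, which are no part of the job. Leave any green or turquoise look-alike of the saucer alone.

How it is judged:
On the way, in this order (a step that is already met when the one before it is completed fails the run):
1. the door is slid fully back (over 120 of its 135 mm) (value of joint door above 0.12 m), for 0.2 s.
2. the key is drawn out from under the fixed pane: its centre in front of the pane's edge (x of key_center in the frame of caddy below 0.005 m), for 0.1 s.
At the end, for the whole second after the job is handed in: The key lies at rest and flat (within about 11 degrees) on the saucer, its centre within 30 mm of the saucer's centre, the saucer level on the counter, and the door still open by more than 115 mm (horizontal distance between key_center and saucer below 0.03 m and z of key_center in the frame of saucer between 0.008 and 0.022 m and angle between key_center's own x axis and vertical between 1.37 and 1.77 rad and linear speed of key below 0.02 m/s and angle between saucer's own z axis and vertical below 0.08 rad and value of joint door above 0.115 m); the robot touches nothing.
It fails at once if the key is dropped or pressed hard onto the saucer (over 25 N) (contact force between key and saucer above 25 N).
It fails at once if the saucer is shoved more than 30 mm (distance of saucer from where it was at the start of the episode above 0.03 m).
It fails at once if a bystander is knocked over or shoved more than 30 mm (distance of any of scoop, cup, tamper from where it was at the start of the episode above 0.03 m or angle between any of cup, tamper's own z axis and vertical above 0.5 rad).
It also fails if it takes over 64 s, if anything falls off the work surface, if the arm or the gripper's body presses on something with over 40 N, if the wrist force passes 120 N, or if a joint passes its speed limit or range.

## Robot

A 6-joint arm with a two-finger parallel gripper is mounted at the origin on the work surface. World frame = base frame: x ahead of the robot, y to its left, z up, the work surface at z = 0. Lengths are in m, angles in rad, forces in N, time in s.
With the tool pointing down it reaches from about 0.35 to 0.85 m from the base axis. Payload 8.1 kg.
Tool frame: the origin (TCP) lies midway between the tips of the shut fingers; the grasp point (between the pads) lies 19 mm behind it; z points along the fingers, y is the line along which they close (so a half turn about z gives the same grasp; the last joint's range is limited). The gripper opens to 93 mm and grips with 3 to 60 N. Pads are 15 mm wide; open, the fingers measure 128 mm over their backs; the gripper's body (75 mm by 188 mm) begins 65 mm behind the grasp point.
Start: joints at [-1.196, 0.13, 1.488, -0, 1.523, -0.085], TCP at [0.266, -0.538, 0.219] pointing down, gripper open.
Joint ranges: [-2.96, 2.96], [-0.89, 2.26], [0.02, 2.5], [-1.34, 4.48], [0, 2.73], [-2.66, 2.66]. Speed limits (rad/s): [2.39, 2.39, 2.79, 3.14, 3.14, 3.14].

## Interface

Orientations are given as a rotation vector (axis times angle).
In Python, from plant import robot, cams gives the robot as it stands. The module is installed in compiled form; this text tells all that it offers.
- The arm moves only by the tool play_rows, never from a script. Its arguments are lists of equal length, an entry for each row: "slide": the shift along the tool's x, y, z scaled (see below), a list of three; "twist": the turn, a rotation vector about the tool's x, y, z scaled (see below), a list of three. A call has exactly 8 rows; each row shifts and turns the commanded pose from where the row before left it, along the tool's axes as they then stand; what a row does not reach is not made up. The controller multiplies each number of a shift by 25 cm and each number of a turn by 60 degrees. A row lasts 1/10 s, in which the tool goes at most 50 mm and 8.59 degrees, less where a joint would pass 70% of its speed; a pose out of reach is approached as far as the arm can. A call with a number of a shift or a turn outside -1 to 1 is refused whole. A call with a gripper value outside its range is refused whole. "fingers" is the closure, from -1 (fully open) to 1 (shut), set as the call begins (left out, the last holds). The fingers move at their own pace and stop on an object; "force" is the grip in N (left out, the last holds). Time passes only in rows, so rows that do not move let the fingers close, or fill a call up. It gives the time, the measured TCP pose, the force, the opening and the grip force at its end, in the units of the state.
- robot.read_state(): the state, without advancing time (a new reading comes with each control period).
- cams.read_camera(name): name is "scene" or "top" or "wrist"; returns (picture, depth): 400x640x3 uint8, red, green, blue; 400x640 float32, m along the optical axis (not along the pixel's ray), 0 where there is no reading.
- cams.get_calibration(name): a dict with "fx", "fy", "cx", "cy" (pixels), "world_from_camera" (4x4, takes a point from camera to world coordinates). Camera axes: x right, y down, z forward; pixel columns grow to the right and rows downward; lengths in m; the calibration is good to about 2 mm. A picture is of the moment at which its call begins: read the wrist's pose just before it. get_calibration takes no time and is no camera call; for the wrist camera it gives the pose at the moment of the call.
- robot.close_job(): hands the job in; it is judged then, once.
The state is a dict: "t": time; "q": joint angles; "dq": joint speeds; "joint_torque": joint torques, N m; "tool_pos": TCP position; "orientation": TCP orientation; "force": force on the tool from outside, world axes, zero at the start; "wrist_torque": the same for the moment, N m; "opening": finger opening in m; "gripper_force": force on a finger pad.
Only numpy, scipy, OpenCV 4.12 (cv2) and the standard library are available. Lean on these libraries where they do the work, as an engineer would, in place of code of your own. Each camera call takes 0.05 s, during which the arm holds its last target. There are 200 camera calls.

## Working session

There is one attempt and no reset: what is moved stays moved. The work goes in short steps, Python scripts to look and compute and a tool call to move; the robot and the scene stay as the last step left them, time stands still between calls to the robot, and variables do not carry over. Pictures are saved under pics/ and viewed, at most 10 in all, crops included, and the job is handed in when it is done.

Besides the shell and the picture viewer there is one more tool, called after "Emit:" by a JSON object that holds its "api" and its "payload". play_rows: Moves the arm, as the interface text tells. Shifts and turns lie within -1 to 1; 1 stands for 25 cm of shift or 60 degrees of turn. Its arguments: {"type":"object","properties":{"slide":{"type":"array"},"twist":{"type":"array"},"fingers":{"type":"number"},"force":{"type":"number"}},"required":["slide","twist"]}

```bash
mkdir -p pics; python3 - <<'E'
from plant import robot,cams
import cv2,numpy as np
print(robot.read_state())
for n in("top","scene"):
    im,d=cams.read_camera(n); cv2.imwrite(f"pics/{n}0.png",im[:,:,::-1]); np.savez(f"{n}0.npz",im=im,d=d)
    c=cams.get_calibration(n);print(n,c["fx"],c["cx"],c["cy"],np.round(c["world_from_camera"],4).tolist())
E
```

```text
{'t': 0.0, 'q': array([-1.19639025e+00,  1.31143667e-01,  1.48927195e+00, -1.54102593e-05,
        1.52296564e+00, -8.53732400e-02]), 'dq': array([ 5.15805346e-04, -6.23383075e-04,  1.58919574e-03,  3.60392505e-05,
        9.18490922e-05, -3.03835289e-04]), 'joint_torque': array([-1.48971944e-04, -5.59847367e+01, -4.91757023e+01,  7.66840624e-02,
        3.58796166e-02, -1.85008685e-04]), 'tool_pos': array([ 0.26607569, -0.5371574 ,  0.21760191]), 'orientation': array([-3.05722067e+00, -7.15473312e-01,  4.28296599e-04]), 'force': array([-0.11401921,  0.22252521, -0.19105765]), 'wrist_torque': array([-0.058325  ,  0.0355554 ,  0.00951449]), 'gripper_force': 0.0, 'opening': 0.09292962993879658}
top 365.35842643436786 321.6666667470395 197.06131385859234 [[-0.0093, -0.9855, 0.1697, 0.3212], [-0.9997, 0.0132, 0.0222, 0.058], [-0.0241, -0.1694, -0.9853, 1.0601], [0.0, 0.0, 0.0, 1.0]]
scene 425.65672366901003 322.6823461649595 197.55010317084364 [[-0.5242, 0.6049, -0.5994, 1.2941], [0.8515, 0.3601, -0.3812, 0.5579], [-0.0147, -0.7102, -0.7039, 1.025], [0.0, 0.0, 0.0, 1.0]]
```

View pics/top0.png

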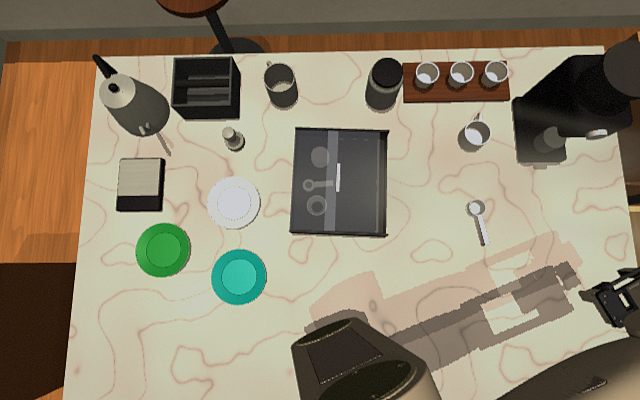

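View pics/scene0.png

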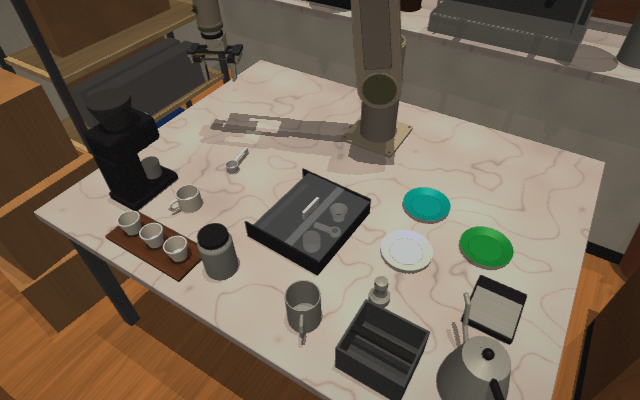

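The top view shows the caddy at (290–388, 127–237), with its rear to the left. The fin is at (338,177), and the key is in the middle place with its head at (308,185). The white saucer is at (234,203), the scoop at (478,220), the tamper at (233,138) and the mug at (477,133). The scene view agrees.

```bash
cat > h.py <<'E'
import numpy as np,cv2
from plant import robot,cams
def ray(c,u,v,z):
    T=c["world_from_camera"];d=T[:3,:3]@np.array([(u-c["cx"])/c["fx"],(v-c["cy"])/c["fy"],1]);o=T[:3,3]
    return o+d*(z-o[2])/d[2]
E
python3 - <<'E'
from h import *
f=np.load("top0.npz");im=f["im"];d=f["d"];c=cams.get_calibration("top")
cr=cv2.resize(im[120:245,195:400],None,fx=3.9,fy=3.9,interpolation=cv2.INTER_CUBIC)
cv2.imwrite("pics/c0.png",np.clip(cr[:,:,::-1]*1.6,0,255).astype(np.uint8))
h=cv2.cvtColor(im,cv2.COLOR_RGB2HSV)
m=((h[...,1]<25)&(h[...,2]>150)).astype(np.uint8); m[:,:190]=0;m[:,275:]=0;m[:165]=0;m[240:]=0
cs=max(cv2.findContours(m,0,2)[0],key=cv2.contourArea);e=cv2.fitEllipse(cs);print("saucer",e,ray(c,*e[0],.012))
m=((h[...,2]<75)).astype(np.uint8);m[:,:280]=0;m[:,400:]=0;m[:122]=0;m[245:]=0
m=cv2.morphologyEx(m,cv2.MORPH_CLOSE,np.ones((15,15)))
cs=max(cv2.findContours(m,0,2)[0],key=cv2.contourArea);q=cv2.approxPolyDP(cs,6,True)[:,0];print(q.tolist());
for p in q: print(ray(c,*p,.066).round(3),ray(c,*p,0).round(3))
print("fin",ray(c,338,177,.094))
E
```

```text
saucer ((232.79049682617188, 202.2257843017578), (50.69090270996094, 52.99400329589844), 44.12285614013672) [0.48992162 0.34146862 0.012     ]
[[295, 128], [290, 231], [387, 235], [388, 130]]
[0.694 0.155 0.066] [0.719 0.161 0.   ]
[0.4   0.168 0.066] [0.405 0.175 0.   ]
[ 0.386 -0.095  0.066] [ 0.39  -0.105  0.   ]
[ 0.683 -0.11   0.066] [ 0.707 -0.121  0.   ]
fin [0.54211517 0.03500386 0.094     ]
```

View pics/c0.png

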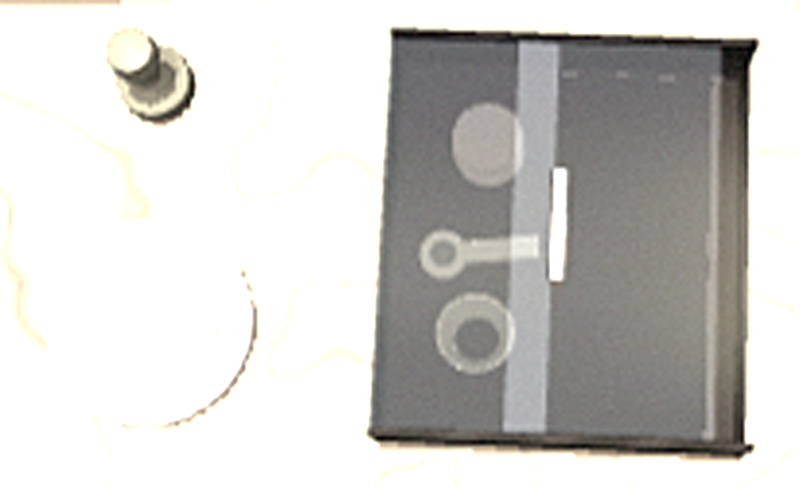

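```bash
cat >> h.py <<'E'
from scipy.spatial.transform import Rotation as R, Slerp
YAW=np.arctan2(.999,.05); C=np.array([.540,.029,0]); RC=R.from_euler('z',YAW)
def w(p): return C+RC.apply(p)           # caddy -> world
def cad(p): return RC.inv().apply(np.asarray(p)-C)
def tool(tilt): # tool x along caddy x, y along -caddy y, z down, tilted under the pane
    return RC*R.from_euler('x',180,degrees=True)*R.from_euler('y',tilt,degrees=True)
def plan(p,r,n=8):
    s=robot.read_state();p0=s["tool_pos"];r0=R.from_rotvec(s["orientation"])
    dr=(r0.inv()*r).as_rotvec()/n; print("dist",np.linalg.norm(p-p0).round(3),"rot",np.degrees(np.linalg.norm(dr)*n).round(1))
    print("twist",(dr/np.radians(60)).round(3))
    for i in range(n):
        print((r0*R.from_rotvec(dr*i)).inv().apply((p-p0)/n/.25).round(3).tolist())
def st():
    s=robot.read_state();p=s["tool_pos"];print("t",s["t"],"cad",cad(p).round(4),"z",(R.from_rotvec(s["orientation"]).apply([0,0,1])).round(3),"rel",np.degrees((tool(0).inv()*R.from_rotvec(s["orientation"])).as_rotvec()).round(2),"F",s["force"].round(1),"open",round(s["opening"],4))
E
python3 - <<'E'
from h import *
c=cams.get_calibration("top")
g=lambda u,v:(195+u/3.9,120+v/3.9)
for n,u,v,z in[("end",538,246,.019),("head",443,254,.019),("fin",558,224,.094),("finT",559,168,.094),("finB",557,281,.094),("doorfront",715,245,.064),("pane?",553,235,.056),("pane2",549,400,.056),("doorrear",516,235,.062),("tamper",133,50,.09)]:
    p=ray(c,*g(u,v),z);print(n,p.round(4),cad(p).round(4))
st();plan(w([-.05,-.0,.13]),tool(0),14)
E
```

```text
end [0.5414 0.0482 0.019 ] [ 0.0193 -0.0004  0.019 ]
head [0.5363 0.1192 0.019 ] [0.0899 0.0082 0.019 ]
fin [0.5409 0.0348 0.094 ] [ 0.0059 -0.0006  0.094 ]
finT [0.581  0.0334 0.094 ] [ 0.0065 -0.0407  0.094 ]
finB [0.5007 0.0362 0.094 ] [0.0052 0.0396 0.094 ]
doorfront [ 0.5308 -0.0773  0.064 ] [-0.1066  0.0039  0.064 ]
pane? [0.5415 0.0376 0.056 ] [ 0.0087 -0.0011  0.056 ]
pane2 [0.4224 0.0424 0.056 ] [0.0075 0.1181 0.056 ]
doorrear [0.5406 0.0642 0.062 ] [0.0352 0.0012 0.062 ]
tamper [0.6741 0.3371 0.09  ] [ 0.3144 -0.1185  0.09  ]
t 0.1 cad [-0.5792  0.2453  0.2177] z [-0.001  0.002 -1.   ] rel [8.000e-02 6.000e-02 6.079e+01] F [ 0.2 -0.  -0.1] open 0.0931
dist 0.59 rot 60.8
twist [-0.    -0.    -0.072]
[0.135, -0.098, 0.025]
[0.142, -0.087, 0.025]
[0.148, -0.076, 0.025]
[0.154, -0.065, 0.025]
[0.158, -0.053, 0.025]
[0.162, -0.041, 0.025]
[0.164, -0.029, 0.025]
[0.166, -0.016, 0.025]
[0.167, -0.003, 0.025]
[0.166, 0.009, 0.025]
[0.165, 0.022, 0.025]
[0.163, 0.034, 0.025]
[0.16, 0.046, 0.025]
[0.156, 0.058, 0.025]
```

Emit:
{"api": "play_rows", "payload": {"slide": [[0.135, -0.098, 0.02], [0.142, -0.087, 0.02], [0.148, -0.076, 0.02], [0.154, -0.065, 0.02], [0.158, -0.053, 0.02], [0.162, -0.041, 0.02], [0.164, -0.029, 0.02], [0.166, -0.016, 0.02]], "twist": [[0, 0, -0.072], [0, 0, -0.072], [0, 0, -0.072], [0, 0, -0.072], [0, 0, -0.072], [0, 0, -0.072], [0, 0, -0.072], [0, 0, -0.072]], "fingers": 1, "force": 20}}

```text
t: 0.9
tool_pos: [0.4221, -0.241, 0.1782]
orientation: [-2.706, -1.596, 0.0]
force: [0.5, -0.2, -0.5]
opening: 0.0335
gripper_force: 0.0
```

Emit:
{"api": "play_rows", "payload": {"slide": [[0.167, -0.003, 0.02], [0.166, 0.009, 0.02], [0.165, 0.022, 0.02], [0.163, 0.034, 0.02], [0.16, 0.046, 0.02], [0.156, 0.058, 0.02], [0, 0, 0], [0, 0, 0]], "twist": [[0, 0, -0.072], [0, 0, -0.072], [0, 0, -0.072], [0, 0, -0.072], [0, 0, -0.072], [0, 0, -0.072], [0, 0, 0], [0, 0, 0]]}}

```text
t: 1.7
tool_pos: [0.5386, -0.0211, 0.1479]
orientation: [-2.279, -2.16, 0.002]
force: [-0.3, 0.3, -0.3]
opening: 0.0003
gripper_force: 0.0
```

```bash
python3 - <<'E'
from h import *
st();plan(w([-.03,0,.08]),tool(0),4)
E
```

```text
t 1.7 cad [-0.0501 -0.0011  0.1479] z [-0.002 -0.    -1.   ] rel [ 0.09 -0.01  0.2 ] F [-0.3  0.3 -0.3] open 0.0003
dist 0.071 rot 0.2
twist [-0.     0.    -0.001]
[0.02, -0.001, 0.068]
[0.02, -0.001, 0.068]
[0.02, -0.001, 0.068]
[0.02, -0.001, 0.068]
```

Emit:
{"api": "play_rows", "payload": {"slide": [[0.02, 0, 0.068], [0.02, 0, 0.068], [0.02, 0, 0.068], [0.02, 0, 0.068], [0.05, 0, 0], [0.05, 0, 0], [0.05, 0, 0], [0.05, 0, 0]], "twist": [[0, 0, 0], [0, 0, 0], [0, 0, 0], [0, 0, 0], [0, 0, 0], [0, 0, 0], [0, 0, 0], [0, 0, 0]]}}

```text
t: 2.5
tool_pos: [0.5433, 0.0486, 0.0817]
orientation: [2.282, 2.158, 0.001]
force: [-1.3, -1.8, 0.6]
opening: 0.0005
gripper_force: 0.9
```

Emit:
{"api": "play_rows", "payload": {"slide": [[0.05, 0, 0], [0.05, 0, 0], [0.05, 0, 0], [0.05, 0, 0], [0.04, 0, 0], [0.02, 0, 0], [0.01, 0, 0], [0, 0, 0]], "twist": [[0, 0, 0], [0, 0, 0], [0, 0, 0], [0, 0, 0], [0, 0, 0], [0, 0, 0], [0, 0, 0], [0, 0, 0]]}}

```text
t: 3.3
tool_pos: [0.5463, 0.1156, 0.0804]
orientation: [-2.281, -2.159, 0.0]
force: [0.3, 0.2, 0.3]
opening: 0.0004
gripper_force: 0.0
```

```bash
python3 - <<'E'
from h import *
st()
E
```

```text
t 3.3 cad [ 0.0868 -0.002   0.0804] z [-0.  0. -1.] rel [0.03 0.01 0.29] F [0.3 0.2 0.3] open 0.0004
```

Emit:
{"api": "play_rows", "payload": {"slide": [[0.01, 0, 0], [0.01, 0, 0], [0.01, 0, 0], [0.01, 0, 0], [0.008, 0, 0], [0.008, 0, 0], [0, 0, 0], [0, 0, 0]], "twist": [[0, 0, 0], [0, 0, 0], [0, 0, 0], [0, 0, 0], [0, 0, 0], [0, 0, 0], [0, 0, 0], [0, 0, 0]]}}

```text
t: 4.1
tool_pos: [0.5476, 0.1295, 0.0809]
orientation: [2.282, 2.159, 0.001]
force: [0.3, -0.7, 0.3]
opening: 0.0007
gripper_force: 0.0
```

```bash
python3 - <<'E'
from h import *
st()
im,d=cams.read_camera("top");cr=cv2.resize(im[120:245,195:400],None,fx=3.9,fy=3.9,interpolation=cv2.INTER_CUBIC)
cv2.imwrite("pics/c1.png",np.clip(cr[:,:,::-1]*1.6,0,255).astype(np.uint8))
E
```

```text
t 4.1 cad [ 0.1008 -0.0025  0.0809] z [ 0.001  0.    -1.   ] rel [-0.03  0.02  0.3 ] F [ 0.3 -0.7  0.3] open 0.0007
```

View pics/c1.png

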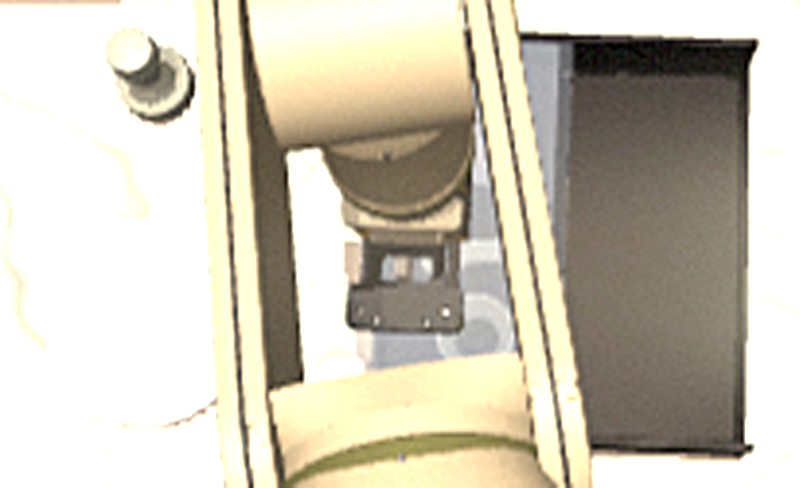

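The door's front edge shows at column ~572 and the pane edge at ~556, so about 10 mm of travel remains.

Emit:
{"api": "play_rows", "payload": {"slide": [[0.008, 0, 0], [0.008, 0, 0], [0.008, 0, 0], [0.006, 0, 0], [0.004, 0, 0], [0.004, 0, 0], [0, 0, 0], [0, 0, 0]], "twist": [[0, 0, 0], [0, 0, 0], [0, 0, 0], [0, 0, 0], [0, 0, 0], [0, 0, 0], [0, 0, 0], [0, 0, 0]]}}

```text
t: 4.95
tool_pos: [0.5476, 0.1311, 0.0809]
orientation: [2.279, 2.151, -0.015]
force: [-5.3, -34.9, 9.5]
opening: 0.0005
gripper_force: 17.6
```

Emit:
{"api": "play_rows", "payload": {"slide": [[-0.04, 0, 0], [-0.06, 0, 0], [-0.06, 0, -0.05], [-0.06, 0, -0.08], [-0.06, 0, -0.08], [-0.06, 0, -0.08], [-0.1, 0, 0], [-0.1, 0, 0]], "twist": [[0, 0, 0], [0, 0, 0], [0, 0, 0], [0, 0, 0], [0, 0, 0], [0, 0, 0], [0, 0, 0], [0, 0, 0]]}}

```text
t: 5.75
tool_pos: [0.5412, 0.0029, 0.1555]
orientation: [2.28, 2.158, 0.004]
force: [1.1, -0.6, 0.2]
opening: 0.0005
gripper_force: 0.0
```

```bash
cat >> h.py <<'E'
def ktool(tilt,ky=6.9): return RC*R.from_euler('z',ky,degrees=True)*R.from_euler('x',180,degrees=True)*R.from_euler('y',tilt,degrees=True)
E
python3 - <<'E'
from h import *
st();plan(w([-.05,-.008,.09]),ktool(50),8)
E
```

```text
t 5.75 cad [-0.026  -0.0025  0.1555] z [ 0.003  0.    -1.   ] rel [-0.19  0.01  0.26] F [ 1.1 -0.6  0.2] open 0.0005
dist 0.07 rot 50.5
twist [ 0.007  0.104 -0.014]
[-0.012, 0.003, 0.033]
[-0.016, 0.003, 0.031]
[-0.019, 0.003, 0.029]
[-0.022, 0.003, 0.027]
[-0.025, 0.002, 0.025]
[-0.027, 0.002, 0.022]
[-0.03, 0.002, 0.019]
[-0.031, 0.002, 0.015]
```

Emit:
{"api": "play_rows", "payload": {"slide": [[-0.012, 0.003, 0.033], [-0.016, 0.003, 0.031], [-0.019, 0.003, 0.029], [-0.022, 0.003, 0.027], [-0.025, 0.002, 0.025], [-0.027, 0.002, 0.022], [-0.03, 0.002, 0.019], [-0.031, 0.002, 0.015]], "twist": [[0.007, 0.104, -0.014], [0.007, 0.104, -0.014], [0.007, 0.104, -0.014], [0.007, 0.104, -0.014], [0.007, 0.104, -0.014], [0.007, 0.104, -0.014], [0.007, 0.104, -0.014], [0.007, 0.104, -0.014]], "fingers": 0.2}}

```text
t: 6.55
tool_pos: [0.5455, -0.0219, 0.0889]
orientation: [-1.63, -1.751, -0.764]
force: [-0.2, -0.4, -0.3]
opening: 0.0377
gripper_force: 0.0
```

```bash
python3 - <<'E'
from h import *
st();plan(w([-.04,-.007,.03]),ktool(50),4)
im,d=cams.read_camera("wrist");cv2.imwrite("pics/w1.png",np.clip(im[:,:,::-1]*1.5,0,255).astype(np.uint8))
c=cams.get_calibration("wrist");T=c["world_from_camera"]
for p in ([.0193,0,.019],[.0899,.0082,.019],[.01,0,.054]):
    q=np.linalg.inv(T)@np.r_[w(p),1];print(p,(c["fx"]*q[0]/q[2]+c["cx"]).round(),(c["fy"]*q[1]/q[2]+c["cy"]).round())
E
```

```text
t 6.55 cad [-0.0506 -0.008   0.0889] z [-0.054  0.766 -0.64 ] rel [ 2.99 50.12 -6.52] F [-0.2 -0.4 -0.3] open 0.0377
dist 0.06 rot 0.2
twist [-0.    -0.001  0.   ]
[-0.038, 0.0, 0.046]
[-0.038, 0.0, 0.046]
[-0.038, 0.0, 0.046]
[-0.038, 0.0, 0.046]
[0.0193, 0, 0.019] 320.0 207.0
[0.0899, 0.0082, 0.019] 320.0 150.0
[0.01, 0, 0.054] 319.0 191.0
```

View pics/w1.png

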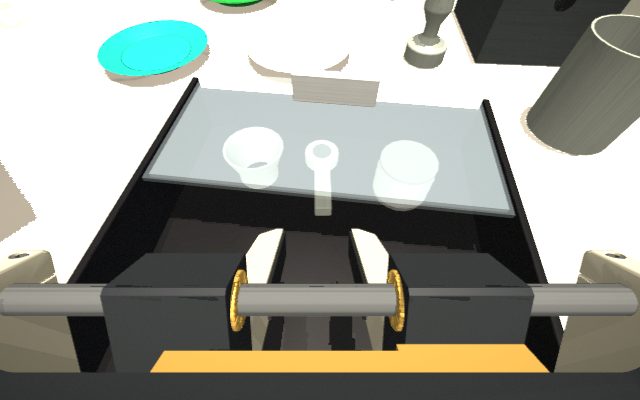

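Emit:
{"api": "play_rows", "payload": {"slide": [[-0.046, 0, 0.0385], [-0.046, 0, 0.0385], [-0.046, 0, 0.0385], [-0.046, 0, 0.0385], [-0.04, 0, 0.034], [0.0257, 0, 0.0306], [0.0257, 0, 0.0306], [0, 0, 0]], "twist": [[0, 0, 0], [0, 0, 0], [0, 0, 0], [0, 0, 0], [0, 0, 0], [0, 0, 0], [0, 0, 0], [0, 0, 0]]}}

```text
t: 7.4
tool_pos: [0.5428, 0.0013, 0.015]
orientation: [-1.63, -1.751, -0.757]
force: [-0.7, 0.1, 0.2]
opening: 0.0372
gripper_force: 0.0
```

```bash
python3 - <<'E'
from h import *
st();plan(w([.031,.001,.0125]),ktool(50),7)
E
```

```text
t 7.4 cad [-0.0275 -0.0041  0.015 ] z [-0.058  0.764 -0.642] rel [ 3.26 49.95 -6.52] F [-0.7  0.1  0.2] open 0.0372
dist 0.059 rot 0.2
twist [-0.001 -0.    -0.   ]
[0.02, 0.001, 0.027]
[0.02, 0.001, 0.027]
[0.02, 0.001, 0.027]
[0.02, 0.001, 0.027]
[0.02, 0.001, 0.027]
[0.02, 0.001, 0.027]
[0.02, 0.001, 0.027]
```

Emit:
{"api": "play_rows", "payload": {"slide": [[0.02, 0.001, 0.027], [0.02, 0.001, 0.027], [0.02, 0.001, 0.027], [0.02, 0.001, 0.027], [0.02, 0.001, 0.027], [0.02, 0.001, 0.027], [0.02, 0.001, 0.027], [0, 0, 0]], "twist": [[0, 0, 0], [0, 0, 0], [0, 0, 0], [0, 0, 0], [0, 0, 0], [0, 0, 0], [0, 0, 0], [0, 0, 0]]}}

```text
t: 8.2
tool_pos: [0.5409, 0.0596, 0.0117]
orientation: [-1.631, -1.751, -0.759]
force: [1.4, 2.4, 3.1]
opening: 0.0371
gripper_force: 2.0
```

Emit:
{"api": "play_rows", "payload": {"slide": [[0, 0, 0], [0, 0, 0], [0, 0, 0], [0, 0, 0], [0, 0, 0], [0, 0, 0], [0, 0, 0], [0, 0, 0]], "twist": [[0, 0, 0], [0, 0, 0], [0, 0, 0], [0, 0, 0], [0, 0, 0], [0, 0, 0], [0, 0, 0], [0, 0, 0]], "fingers": 1, "force": 30}}

```text
t: 9.0
tool_pos: [0.5409, 0.0584, 0.0116]
orientation: [-1.632, -1.75, -0.759]
force: [0.6, 0.2, 5.9]
opening: 0.0155
gripper_force: 32.5
```

Emit:
{"api": "play_rows", "payload": {"slide": [[0.0046, 0, -0.0039], [-0.03, 0, -0.036], [-0.051, 0, -0.0613], [-0.051, 0, -0.0613], [-0.051, 0, -0.0613], [-0.051, 0, -0.0613], [-0.051, 0, -0.0613], [-0.02, 0, -0.024]], "twist": [[0, 0, 0], [0, 0, 0], [0, 0, 0], [0, 0, 0], [0, 0, 0], [0, 0, 0], [0, 0, 0], [0, 0, 0]]}}

```text
t: 9.8
tool_pos: [0.5492, -0.0641, 0.0124]
orientation: [-1.636, -1.75, -0.758]
force: [0.0, 1.3, -0.9]
opening: 0.0153
gripper_force: 29.8
```

```bash
python3 - <<'E'
from h import *
st()
im,d=cams.read_camera("wrist");cv2.imwrite("pics/w2.png",np.clip(im[:,:,::-1]*1.5,0,255).astype(np.uint8))
E
```

```text
t 9.8 cad [-0.0926 -0.0139  0.0124] z [-0.055  0.763 -0.644] rel [ 3.15 49.85 -6.3 ] F [ 0.   1.3 -0.9] open 0.0153
```

View pics/w2.png

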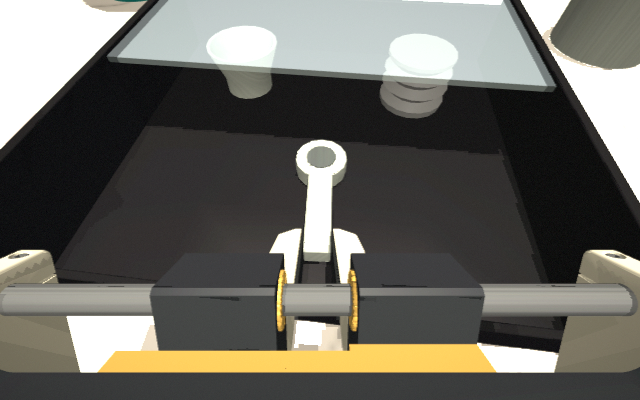

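The key is out in the open, held by its bar end (318,250), with its head at (321,160) and clear of the pane. I'll release it and regrasp from straight above.

Emit:
{"api": "play_rows", "payload": {"slide": [[0, 0, 0], [0, 0, 0], [0, 0, 0], [0, 0, 0], [0.04, 0, -0.03], [0.04, 0, -0.03], [0.04, 0, -0.03], [0.04, 0, -0.03]], "twist": [[0, 0, 0], [0, 0, 0], [0, 0, 0], [0, 0, 0], [0, 0, 0], [0, 0, 0], [0, 0, 0], [0, 0, 0]], "fingers": 0.2}}

```text
t: 10.65
tool_pos: [0.5494, -0.058, 0.0645]
orientation: [-1.632, -1.752, -0.758]
force: [-0.5, 0.6, -0.1]
opening: 0.0375
gripper_force: 0.0
```

```bash
python3 - <<'E'
from h import *
st();plan(w([-.058,-.0098,.06]),ktool(0),7)
E
```

```text
t 10.65 cad [-0.0865 -0.0137  0.0645] z [-0.056  0.763 -0.643] rel [ 3.17 49.88 -6.47] F [-0.5  0.6 -0.1] open 0.0375
dist 0.029 rot 50.0
twist [-0.    -0.119  0.   ]
[0.009, -0.0, 0.014]
[0.01, -0.0, 0.013]
[0.012, -0.0, 0.012]
[0.013, -0.0, 0.01]
[0.014, -0.0, 0.008]
[0.015, -0.0, 0.007]
[0.016, -0.0, 0.005]
```

Emit:
{"api": "play_rows", "payload": {"slide": [[0.009, 0, 0.014], [0.01, 0, 0.013], [0.012, 0, 0.012], [0.013, 0, 0.01], [0.014, 0, 0.008], [0.015, 0, 0.007], [0.016, 0, 0.005], [0, 0, 0]], "twist": [[0, -0.119, 0], [0, -0.119, 0], [0, -0.119, 0], [0, -0.119, 0], [0, -0.119, 0], [0, -0.119, 0], [0, -0.119, 0], [0, 0, 0]]}}

```text
t: 11.45
tool_pos: [0.5473, -0.026, 0.0599]
orientation: [2.134, 2.304, -0.004]
force: [-0.1, 0.3, 0.4]
opening: 0.0372
gripper_force: 0.0
```

```bash
python3 - <<'E'
from h import *
st();plan(w([-.058,-.0098,.0095]),ktool(0),5)
im,d=cams.read_camera("wrist");cv2.imwrite("pics/w3.png",np.clip(im[:,:,::-1]*1.5,0,255).astype(np.uint8))
E
```

```text
t 11.45 cad [-0.0546 -0.0101  0.0599] z [-0.001 -0.003 -1.   ] rel [ 0.04 -0.15 -7.24] F [-0.1  0.3  0.4] open 0.0372
dist 0.051 rot 0.4
twist [-0.     0.     0.001]
[-0.003, -0.001, 0.04]
[-0.003, -0.001, 0.04]
[-0.003, -0.001, 0.04]
[-0.003, -0.001, 0.04]
[-0.003, -0.001, 0.04]
```

View pics/w3.png

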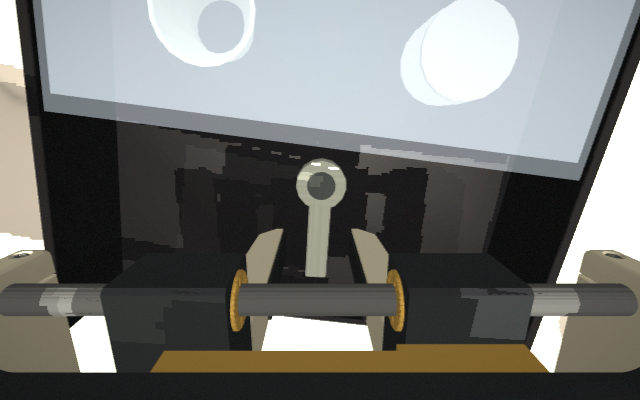

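```bash
python3 - <<'E'
from h import *
c=cams.get_calibration("wrist")
e=cad(ray(c,316,277,.019));h=cad(ray(c,321,185,.019));print(e,h,np.linalg.norm(h-e),np.degrees(np.arctan2(*(h-e)[[1,0]])));u=(h-e)/np.linalg.norm(h-e)
p=h-u*.025;p[2]=.0095;print(p)
plan(w(p),ktool(0,np.degrees(np.arctan2(u[1],u[0]))),5)
E
```

```text
[-0.09975291 -0.0161802   0.019     ] [-0.0283021  -0.01062952  0.019     ] 0.07166609456366584 4.442119679077595
[-0.053227   -0.01256582  0.0095    ]
dist 0.05 rot 2.8
twist [-0.    -0.     0.009]
[0.002, 0.002, 0.04]
[0.002, 0.002, 0.04]
[0.002, 0.002, 0.04]
[0.002, 0.002, 0.04]
[0.002, 0.002, 0.04]
```

Emit:
{"api": "play_rows", "payload": {"slide": [[0.002, 0.002, 0.04], [0.002, 0.002, 0.04], [0.002, 0.002, 0.04], [0.002, 0.002, 0.04], [0.002, 0.002, 0.04], [0, 0, 0], [0, 0, 0], [0, 0, 0]], "twist": [[0, 0, 0.009], [0, 0, 0.009], [0, 0, 0.009], [0, 0, 0.009], [0, 0, 0.009], [0, 0, 0], [0, 0, 0], [0, 0, 0]]}}

```text
t: 12.3
tool_pos: [0.5493, -0.0268, 0.0084]
orientation: [-2.192, -2.247, 0.004]
force: [0.1, 0.1, 0.3]
opening: 0.0372
gripper_force: 0.0
```

Emit:
{"api": "play_rows", "payload": {"slide": [[0, 0, 0], [0, 0, 0], [0, 0, 0], [0, 0, 0], [0, 0, 0], [0, 0, 0], [0, 0, 0], [0, 0, 0]], "twist": [[0, 0, 0], [0, 0, 0], [0, 0, 0], [0, 0, 0], [0, 0, 0], [0, 0, 0], [0, 0, 0], [0, 0, 0]], "fingers": 1, "force": 40}}

```text
t: 13.1
tool_pos: [0.5493, -0.0267, 0.0084]
orientation: [-2.192, -2.247, 0.003]
force: [-1.8, 1.9, 4.3]
opening: 0.0154
gripper_force: 40.0
```

Emit:
{"api": "play_rows", "payload": {"slide": [[0, 0, -0.04], [0, 0, -0.08], [0, 0, -0.1], [0, 0, -0.12], [0, 0, -0.12], [0, 0, -0.1], [0, 0, -0.06], [0, 0, 0]], "twist": [[0, 0, 0], [0, 0, 0], [0, 0, 0], [0, 0, 0], [0, 0, 0], [0, 0, 0], [0, 0, 0], [0, 0, 0]]}}

```text
t: 13.9
tool_pos: [0.5512, -0.027, 0.1659]
orientation: [2.193, 2.248, 0.001]
force: [0.1, 1.1, -1.0]
opening: 0.0157
gripper_force: 40.0
```

```bash
python3 - <<'E'
from h import *
st()
r=ktool(0,3)
plan(np.array([.490,.3415,.17]),r,9)
im,d=cams.read_camera("wrist");cv2.imwrite("pics/w4.png",np.clip(im[:,:,::-1]*1.3,0,255).astype(np.uint8))
E
```

```text
t 13.9 cad [-0.0554 -0.014   0.1659] z [ 0.001 -0.001 -1.   ] rel [-0.06 -0.03 -4.26] F [ 0.1  1.1 -1. ] open 0.0157
dist 0.374 rot 1.3
twist [0.    0.    0.002]
[0.164, -0.023, -0.002]
[0.164, -0.024, -0.002]
[0.164, -0.024, -0.002]
[0.164, -0.024, -0.002]
[0.164, -0.025, -0.002]
[0.164, -0.025, -0.002]
[0.164, -0.026, -0.002]
[0.164, -0.026, -0.002]
[0.164, -0.026, -0.002]
```

View pics/w4.png

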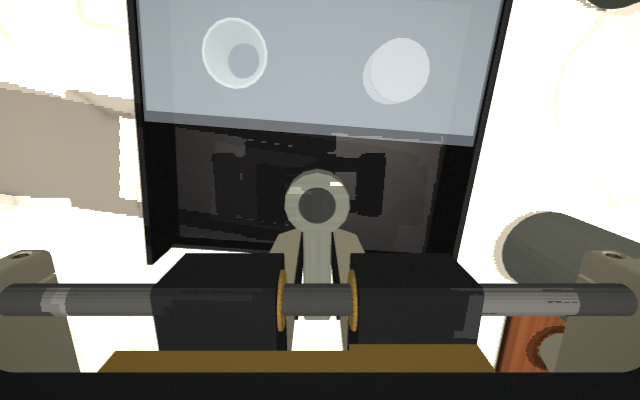

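The key is gripped across its bar, with the head at (317,202) and apparently level. Next is the carry to the saucer.

Emit:
{"api": "play_rows", "payload": {"slide": [[0.1, -0.014, 0], [0.164, -0.024, 0], [0.164, -0.024, 0], [0.164, -0.025, 0], [0.164, -0.025, 0], [0.164, -0.026, 0], [0.1, -0.016, 0], [0, 0, 0]], "twist": [[0, 0, 0], [0, 0, 0], [0, 0, 0], [0, 0, 0], [0, 0, 0], [0, 0, 0], [0, 0, 0], [0, 0, 0]]}}

```text
t: 14.75
tool_pos: [0.5027, 0.2299, 0.1608]
orientation: [-2.186, -2.249, 0.008]
force: [-0.4, 0.3, -1.6]
opening: 0.0153
gripper_force: 40.0
```

```bash
python3 - <<'E'
from h import *
st();c=cams.get_calibration("wrist");im,d=cams.read_camera("wrist")
def pt(u,v):
    z=d[v,u];return (c["world_from_camera"]@[(u-c["cx"])/c["fx"]*z,(v-c["cy"])/c["fy"]*z,z,1])[:3].round(4)
s=robot.read_state()["tool_pos"]
for q in((293,202),(341,202),(317,178),(317,227),(317,245)): print(q,pt(*q)-s)
cv2.imwrite("pics/w5.png",im[:,:,::-1])
E
```

```text
t 14.75 cad [0.1988 0.0473 0.1608] z [-0.007 -0.    -1.   ] rel [ 0.41 -0.01 -4.48] F [-0.4  0.3 -1.6] open 0.0153
(293, 202) [-0.01287576  0.03015941  0.00985651]
(341, 202) [0.01282424 0.03105941 0.01005651]
(317, 178) [-0.00037576  0.04375941  0.01055651]
(317, 227) [0.00042424 0.01625941 0.00975651]
(317, 245) [0.00072424 0.00615941 0.01095651]
```

View pics/w5.png

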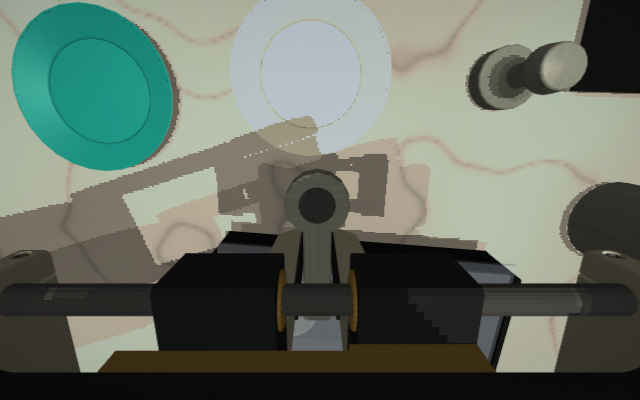

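The key is level, with its top 10 mm above the TCP along its whole length. The white saucer's flat middle is centred at (310,75).

```bash
python3 - <<'E'
from h import *
c=cams.get_calibration("wrist");p=ray(c,310,74.5,.007);print(p)
t=p.copy();t[1]-=.003;t[2]=.06
plan(t,ktool(0,4.4),8)
E
```

```text
[0.49365611 0.34123578 0.007     ]
dist 0.15 rot 0.4
twist [-0.001  0.     0.   ]
[0.055, -0.003, 0.05]
[0.055, -0.003, 0.05]
[0.055, -0.003, 0.05]
[0.055, -0.003, 0.05]
[0.055, -0.003, 0.05]
[0.055, -0.003, 0.05]
[0.055, -0.003, 0.05]
[0.055, -0.003, 0.05]
```

Emit:
{"api": "play_rows", "payload": {"slide": [[0.055, -0.003, 0.05], [0.055, -0.003, 0.05], [0.055, -0.003, 0.05], [0.055, -0.003, 0.05], [0.055, -0.003, 0.05], [0.055, -0.003, 0.05], [0.055, -0.003, 0.05], [0.055, -0.003, 0.05]], "twist": [[0, 0, 0], [0, 0, 0], [0, 0, 0], [0, 0, 0], [0, 0, 0], [0, 0, 0], [0, 0, 0], [0, 0, 0]]}}

```text
t: 15.6
tool_pos: [0.4957, 0.3383, 0.0623]
orientation: [-2.192, -2.247, 0.004]
force: [-0.7, 0.2, -1.3]
opening: 0.0156
gripper_force: 40.0
```

Emit:
{"api": "play_rows", "payload": {"slide": [[0, 0, 0.03], [0, 0, 0.04], [0, 0, 0.04], [0, 0, 0.03], [0, 0, 0.015], [0, 0, 0], [0, 0, 0], [0, 0, 0]], "twist": [[0, 0, 0], [0, 0, 0], [0, 0, 0], [0, 0, 0], [0, 0, 0], [0, 0, 0], [0, 0, 0], [0, 0, 0]]}}

```text
t: 16.4
tool_pos: [0.4963, 0.3372, 0.0253]
orientation: [-2.193, -2.247, 0.002]
force: [-0.1, -0.0, 0.4]
opening: 0.0151
gripper_force: 40.0
```

```bash
python3 - <<'E'
from h import *
st();print(robot.read_state()["tool_pos"])
E
```

```text
t 16.4 cad [0.3056 0.0591 0.0253] z [-0.003  0.001 -1.   ] rel [ 0.15  0.04 -4.25] F [-0.1 -0.   0.4] open 0.0151
[0.49628479 0.33717232 0.02529551]
```

Emit:
{"api": "play_rows", "payload": {"slide": [[0, 0, 0.01], [0, 0, 0.01], [0, 0, 0.01], [0, 0, 0.008], [0, 0, 0.004], [0, 0, 0.003], [0, 0, 0], [0, 0, 0]], "twist": [[0, 0, 0], [0, 0, 0], [0, 0, 0], [0, 0, 0], [0, 0, 0], [0, 0, 0], [0, 0, 0], [0, 0, 0]]}}

```text
t: 17.2
tool_pos: [0.4958, 0.337, 0.0134]
orientation: [-2.192, -2.247, 0.004]
force: [0.1, -0.4, -0.8]
opening: 0.0156
gripper_force: 40.0
```

Emit:
{"api": "play_rows", "payload": {"slide": [[0, 0, 0.002], [0, 0, 0.002], [0, 0, 0.002], [0, 0, 0.002], [0, 0, 0], [0, 0, 0], [0, 0, 0], [0, 0, 0]], "twist": [[0, 0, 0], [0, 0, 0], [0, 0, 0], [0, 0, 0], [0, 0, 0], [0, 0, 0], [0, 0, 0], [0, 0, 0]]}}

```text
t: 18.0
tool_pos: [0.4958, 0.3371, 0.0114]
orientation: [-2.192, -2.247, 0.004]
force: [0.2, 0.1, -1.7]
opening: 0.016
gripper_force: 40.0
```

Not touching yet, so I'll creep down in small steps.

Emit:
{"api": "play_rows", "payload": {"slide": [[0, 0, 0.001], [0, 0, 0.001], [0, 0, 0.001], [0, 0, 0], [0, 0, 0], [0, 0, 0], [0, 0, 0], [0, 0, 0]], "twist": [[0, 0, 0], [0, 0, 0], [0, 0, 0], [0, 0, 0], [0, 0, 0], [0, 0, 0], [0, 0, 0], [0, 0, 0]]}}

```text
t: 18.8
tool_pos: [0.4958, 0.337, 0.0107]
orientation: [-2.192, -2.247, 0.004]
force: [-0.7, -0.2, -1.2]
opening: 0.0154
gripper_force: 40.0
```

Emit:
{"api": "play_rows", "payload": {"slide": [[0, 0, 0.001], [0, 0, 0.001], [0, 0, 0.001], [0, 0, 0], [0, 0, 0], [0, 0, 0], [0, 0, 0], [0, 0, 0]], "twist": [[0, 0, 0], [0, 0, 0], [0, 0, 0], [0, 0, 0], [0, 0, 0], [0, 0, 0], [0, 0, 0], [0, 0, 0]]}}

```text
t: 19.6
tool_pos: [0.4958, 0.3371, 0.0104]
orientation: [-2.192, -2.247, 0.003]
force: [-2.4, -1.4, 5.0]
opening: 0.0155
gripper_force: 40.0
```

Contact at about 6 N. I'll open partway, let it settle, rise and look.

Emit:
{"api": "play_rows", "payload": {"slide": [[0, 0, 0], [0, 0, 0], [0, 0, 0], [0, 0, 0], [0, 0, 0], [0, 0, 0], [0, 0, -0.02], [0, 0, -0.06]], "twist": [[0, 0, 0], [0, 0, 0], [0, 0, 0], [0, 0, 0], [0, 0, 0], [0, 0, 0], [0, 0, 0], [0, 0, 0]], "fingers": 0.3}}

```text
t: 20.4
tool_pos: [0.4945, 0.3363, 0.0289]
orientation: [-2.192, -2.246, 0.009]
force: [0.5, -0.7, -0.5]
opening: 0.0325
gripper_force: 0.0
```

Emit:
{"api": "play_rows", "payload": {"slide": [[0, 0, -0.1], [0, 0, -0.1], [0, 0, -0.1], [0, 0, -0.1], [-0.05, 0, -0.1], [-0.05, 0, -0.05], [0, 0, 0], [0, 0, 0]], "twist": [[0, 0, 0], [0, 0, 0], [0, 0, 0], [0, 0, 0], [0, 0, 0], [0, 0, 0], [0, 0, 0], [0, 0, 0]]}}

```text
t: 21.2
tool_pos: [0.4968, 0.3117, 0.1671]
orientation: [-2.193, -2.245, 0.003]
force: [-0.0, -0.2, 0.4]
opening: 0.0323
gripper_force: 0.0
```

```bash
python3 - <<'E'
from h import *
st();im,d=cams.read_camera("wrist");cv2.imwrite("pics/w6.png",im[:,:,::-1])
E
```

```text
t 21.2 cad [0.2802 0.0572 0.1671] z [-0.004  0.    -1.   ] rel [ 0.2   0.02 -4.21] F [-0.  -0.2  0.4] open 0.0323
```

View pics/w6.png

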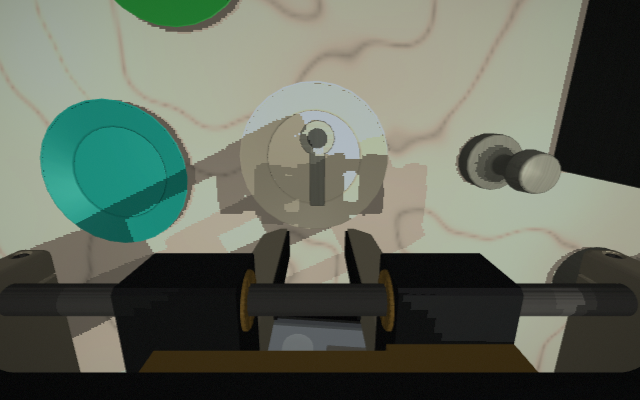

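The key lies flat in the saucer's middle: head at (317,138), bar end at (317,206), flat centre at about (314,157). It is well within tolerance and the robot is clear, so I'll hand in.

```bash
python3 -c "
from plant import robot
print(robot.close_job())"
```

```text
the job is handed in; nothing more can be done
None
```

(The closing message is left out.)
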